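# Back off a ratchet welding positioner

## Robot

A 7-joint arm with a two-finger parallel gripper is mounted at the origin on the work surface. World frame = base frame: x ahead of the robot, y to its left, z up, the work surface at z = 0. Lengths are in m, angles in rad, forces in N, time in s.
With the tool pointing down it reaches from about 0.4 to 0.875 m from the base axis. Payload 19.3 kg.
Tool frame: the origin (TCP) lies at the very end of the fingers, on their centre line; the grasp point (between the pads) lies 19 mm behind it; z points along the fingers, y is the direction in which the jaws open and shut (so a half turn about z gives the same grasp; the last joint's range is limited). The gripper opens to 85 mm and grips with 20 to 120 N. Pads are 22 mm wide; open, the fingers measure 114 mm over their backs; the gripper's body (76 mm by 85 mm) begins 54 mm behind the grasp point. The pads swing forward as they close: fully open they stand 13 mm farther back than shut.
Start: joints at [-1.372, 0.521, -0.036, 1.599, 0.021, 1.021, -0.113], TCP at [0.166, 0.603, 0.231] pointing down, gripper open.
Joint ranges: [-2.91, 2.91], [-0.3, 2.13], [-1.5, 1.42], [0.17, 2.43], [-1.26, 4.41], [0.16, 1.93], [-2.52, 2.52]. Speed limits (rad/s): [1.89, 1.89, 2.39, 2.39, 3.01, 3.01, 3.01].

## Interface

Orientations are given as [roll, pitch, yaw] about the fixed x, y, z axes, in that order (R = Rz(yaw) Ry(pitch) Rx(roll)).
In Python, from workcell import bot, grab_frame, calibration, workorder gives the robot as it stands.
- The arm moves only by the tool move_arm, never from a script. Its arguments are lists of equal length, an entry for each row: "jaw": the closure in counts, from 0 (fully open) to 255 (shut); "dp": the shift along the tool's x, y, z in units of 800 mm (1.0 is 800 mm), a list of three; "rotation": the turn, a rotation vector about the tool's x, y, z in units of pi rad (1.0 is pi rad), a list of three. In form: {"jaw": [jaw, ...], "dp": [[dx, dy, dz], ...], "rotation": [[rx, ry, rz], ...]}. A call has 1 to 10 rows; each row shifts and turns the commanded pose from where the row before left it, along the tool's axes as they then stand; what a row does not reach is not made up. A row lasts 1/8 s, in which the tool goes at most 62.5 mm and 10.7 degrees, less where a joint would pass 70% of its speed; a pose out of reach is approached as far as the arm can. A call with a number of a shift or a turn outside -1 to 1 is refused whole. A call with a gripper value outside its range is refused whole. The fingers move at their own pace and stop on an object; "squeeze" is the grip in N (left out, the last holds). Time passes only in rows, so rows that do not move let the fingers close. It gives the time, the measured TCP pose, the force and the opening at its end, in the units of the state.
- bot.observe(): the state, without advancing time (a new reading comes with each control period).
- grab_frame(name): name is "side" or "top" or "wrist"; returns the picture (384x512x3 uint8, blue, green, red); there is no depth.
- calibration(name): a dict with "camera_matrix" (3x3 intrinsics, pixels), "dist" ([k1, k2, p1, p2, k3] as OpenCV has them; the pictures are not rectified), "T" (4x4, takes a point from camera to world coordinates). Camera axes: x right, y down, z forward; pixel columns grow to the right and rows downward; lengths in m; the calibration is good to about 2 mm. A picture is of the moment at which its call begins: read the wrist's pose just before it. calibration takes no time and is no camera call; for the wrist camera it gives the pose at the moment of the call.
- workorder.job_done(): hands the job in, once; it reports no verdict.
The state is a dict: "clock": time; "qpos": joint angles; "qd": joint speeds; "joint_efforts": joint torques, N m; "position": TCP position; "tool_rot": TCP orientation; "force": force on the tool from outside, world axes, zero at the start; "moment": the same for the moment, N m; "grip_width": finger opening in m.
Only numpy, scipy, OpenCV 4.12 (cv2) and the standard library are available. Lean on these libraries where they do the work, as an engineer would, in place of code of your own. Each camera call takes 0.05 s, during which the arm holds its last target. There are 200 camera calls.

## Task

The pipe on the hand-turned welding positioner has been indexed too far. Throw the red-handled pawl over so that it stays off the ratchet, turn the faceplate backwards by its black crank grip (clockwise when you face it, not the long way round) until the white line on the crank arm stands at the yellow pointer, then put the pawl back down into the teeth so that it holds. Leave the other things on the table where they are.

Things in the scene. Friction and masses are not known exactly. Their poses are not given: they have to be found in the camera images.
- face_axis (a point): point on the turning axis of the blue positioner's faceplate, 62 mm out from the back of the ratchet wheel, level with the crank grip's middle. Fixed to the head, which is tilted 30 degrees: z is the turning axis, out of the faceplate, up and towards the robot; x points up the faceplate's slope (12 o'clock), y to the left (9 o'clock) for someone facing it from the robot's side
- pipe_top (a point): centre of the outer end of the brown pipe (76 mm in diameter) clamped on the faceplate, on the turning axis, 53 mm further out than face_axis. The pipe's four branch stubs reach 62 mm from the axis, 17 to 45 mm below this end; one of them points at the crank grip. Turns with the faceplate
- pointer_tip (a point): tip of the fixed yellow pointer at the upper left (about 10 o'clock) of the faceplate's rim, 133 mm from the axis, 30 mm out from the back of the wheel. Axes as face_axis.
- crank_grip (a point): centre of the black crank grip: a round upright 26 mm in diameter and 56 mm long, parallel to the turning axis (28 mm of it on either side of this point), 115 mm from the axis, at the end of a flat steel crank arm with a white line. Its frame turns with the faceplate: z is the turning axis, x points from the grip to the axis.
- faceplate (a joint): angle of the faceplate and its steel ratchet wheel (200 mm across, 14 teeth 9 mm deep), rad: 0 with the crank arm at the yellow pointer; starts at 0.65 to 1.15, crank below the pointer on the left side. Grows counter-clockwise (forwards, the pawl clicks over), falls clockwise (blocked within a tooth while the pawl is down). Stays where it is left; turning takes about 5 N at the grip. No end stops
- pawl_grip (a point): centre of the pawl's red grip: a round upright 18 mm in diameter, parallel to the turning axis, with a 23 mm ball on its end 20 mm further out; bare from 32 mm below this point up to the ball. This point lies 46 mm out from the back of the wheel, 50 mm from the pawl's pivot. Its frame turns with the pawl.
- pawl_pivot (a point): point on the pivot axis of the pawl (parallel to the turning axis), level with pawl_grip, at the upper right of the wheel. Axes as face_axis.
- pawl (a joint): angle of the pawl, rad: 0 to 0.14 with its nose on the teeth (0 bottom of a gap, 0.14 crest), 1.4 thrown over against its stop. Grows clockwise for someone facing the faceplate, the grip swinging up and right about pawl_pivot. Moved by its weight alone: falls back on the teeth from below about 0.5, lies over against the stop from above about 0.65. Takes 1 to 2 N at the grip
- level: yellow spirit level, 230 x 24 x 50 mm high, standing on edge (bystander). Origin at the centre of its underside.
- spray_can: blue spray can, 64 mm in diameter, 160 mm tall (bystander). Origin at the centre of its underside.
- loose_clamp: black slotted strap clamp, 110 mm long, 56 mm high (bystander). Origin at the centre of its underside.
- coupon: brown welded pipe piece on a square plate, 110 x 110 x 108 mm (bystander). Origin at the centre of its underside.
- brush: wooden-handled wire brush, 240 mm long, lying to the left of the positioner (bystander). Origin at the centre of its underside.
- spanner: steel spanner, 190 mm long, 8 mm thick, lying in front of the positioner (bystander). Origin at the centre of its underside.

How it is judged:
On the way, in this order (a step that is already met when the one before it is completed fails the run):
1. the pawl is thrown over and off the ratchet (beyond 1.1 rad) (value of joint pawl above 1.1 rad), for 0.2 s.
2. with the pawl still off, the crank stands at the pointer (within 0.16 rad) (value of joint pawl above 0.6 rad and value of joint faceplate between -0.16 and 0.16 rad), for 0.3 s.
At the end, for the whole second after the job is handed in: The crank stands within 0.16 rad (about 18 mm at the grip) of the yellow pointer, the pawl lies down in the tooth gap there (below 0.13 rad), and both are at rest (value of joint pawl below 0.13 rad and value of joint faceplate between -0.16 and 0.16 rad and velocity of joint faceplate between -0.05 and 0.05 rad/s and velocity of joint pawl between -0.1 and 0.1 rad/s); the robot touches nothing.
It fails at once if the faceplate is turned forwards, the long way round (value of joint faceplate above 1.55 rad).
It fails at once if a bystander is pushed more than 40 mm from its place (distance of any of level, spray_can, loose_clamp, coupon, brush, spanner from where it was at the start of the episode above 0.04 m).
It also fails if it takes over 64 s, if anything falls off the work surface, if the arm or the gripper's body presses on something with over 40 N, if the wrist force passes 120 N, or if a joint passes its speed limit or range.

## Working session

There is one attempt and no reset: what is moved stays moved. The work goes in short steps, Python scripts to look and compute and a tool call to move; the robot and the scene stay as the last step left them, time stands still between calls to the robot, and variables do not carry over. Pictures are saved under pics/ and viewed, about 8 in all and at most 12, crops included, and the job is handed in when it is done.

Besides the shell and the picture viewer there is one more tool, called after "Emit:" by a JSON object that holds its "op" and its "data", one argument or row to a line. move_arm: Moves the arm, as the interface text tells. Shifts and turns lie within -1 to 1; 1 stands for 800 mm of shift or pi rad of turn. Its arguments: {"type":"object","properties":{"jaw":{"type":"array","items":{"type":"number"}},"dp":{"type":"array","items":{"type":"array","items":{"type":"number","minimum":-1,"maximum":1}}},"rotation":{"type":"array","items":{"type":"array","items":{"type":"number","minimum":-1,"maximum":1}}},"squeeze":{"type":"number"}},"required":["jaw","dp","rotation"]}

```bash
mkdir -p pics; python3 - <<'E'
from workcell import bot, grab_frame, calibration
import cv2, numpy as np
np.set_printoptions(precision=4,suppress=True)
print(bot.observe())
for n in ("side","top"):
    im=grab_frame(n); cv2.imwrite(f"pics/{n}0.png",im); c=calibration(n)
    print(n,c["camera_matrix"],c["dist"],c["T"])
a=cv2.imread("pics/side0.png");b=cv2.imread("pics/top0.png")
cv2.imwrite("pics/side0b.png",cv2.resize(a,(800,600),interpolation=cv2.INTER_CUBIC))
cv2.imwrite("pics/top0b.png",cv2.resize(b,(800,600),interpolation=cv2.INTER_CUBIC))
E
```

```text
{'clock': 0.0, 'qpos': array([-1.3722,  0.522 , -0.0363,  1.6   ,  0.0212,  1.0212, -0.1128]), 'qd': array([-0.0005, -0.001 ,  0.0012, -0.0006, -0.    ,  0.0013, -0.0011]), 'joint_efforts': array([ -0.0032, -92.7132,   1.9784, -36.9943,   0.0177,   0.0081,
        -0.    ]), 'position': array([0.1659, 0.6022, 0.2307]), 'tool_rot': array([-3.1404,  0.0001,  2.8728]), 'force': array([0.4729, 0.1587, 0.1357]), 'moment': array([-0.025 , -0.0276,  0.0399]), 'grip_width': 0.08513366103073572}
side [[450.4272   0.     255.0117]
 [  0.     450.4272 194.086 ]
 [  0.       0.       1.    ]] [0.0005 0.     0.     0.     0.    ] [[ 0.7565 -0.3824  0.5306 -0.2815]
 [-0.654  -0.4552  0.6043 -0.8433]
 [ 0.0105 -0.8041 -0.5944  1.0121]
 [ 0.      0.      0.      1.    ]]
top [[463.501    0.     256.9258]
 [  0.     463.501  186.5395]
 [  0.       0.       1.    ]] [-0.1512  0.      0.      0.      0.    ] [[ 0.0235 -0.9755  0.2188  0.1329]
 [-0.9997 -0.0232  0.0038  0.0259]
 [ 0.0013 -0.2188 -0.9758  1.7288]
 [ 0.      0.      0.      1.    ]]
```

View pics/side0b.png

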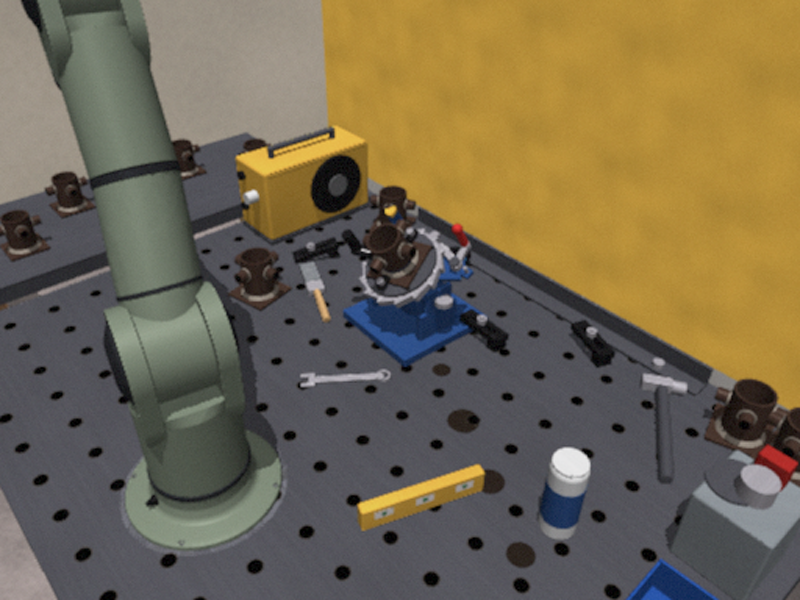

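View pics/top0b.png

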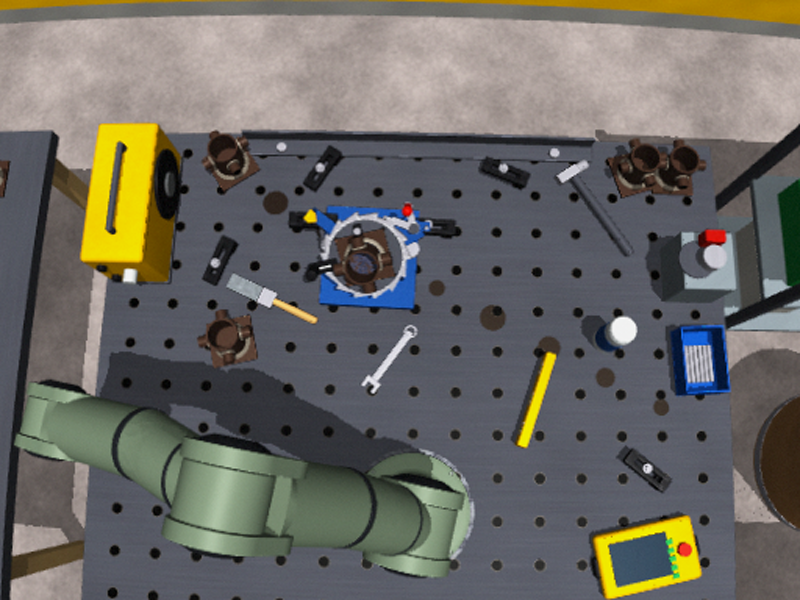

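Side view: positioner at about (400,270), red pawl ball (459,229). Top view: faceplate centre (365,258), crank grip about (318,268), pointer (311,215), pawl ball (407,210). I'll zoom both into one picture.

```bash
python3 - <<'E'
import cv2, numpy as np
a=cv2.imread("pics/side0.png")[120:240,215:315];b=cv2.imread("pics/top0.png")[120:205,180:300]
A=cv2.resize(a,None,fx=4,fy=4,interpolation=cv2.INTER_CUBIC);B=cv2.resize(b,None,fx=3.3333,fy=3.3333,interpolation=cv2.INTER_CUBIC)
o=np.zeros((480,800,3),np.uint8);o[:A.shape[0],:400]=A;o[:B.shape[0],400:400+B.shape[1]]=B[:, :400]
cv2.imwrite("pics/crop0.png",o)
E
```

```text
(no output)
```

View pics/crop0.png

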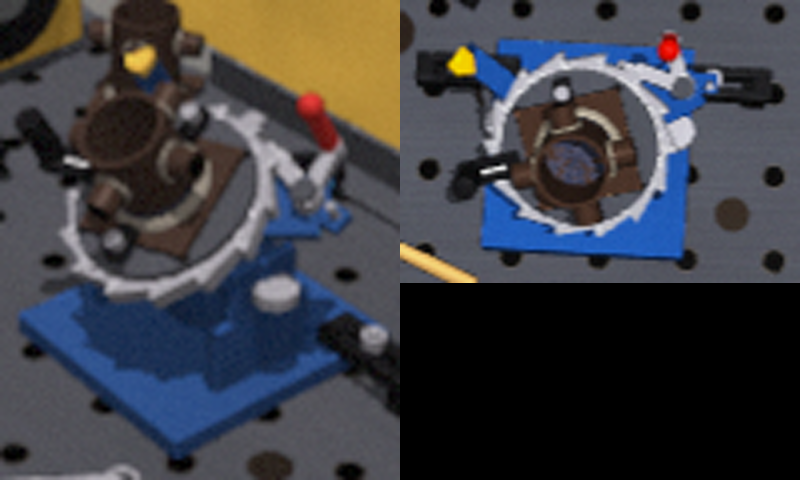

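The side crop shows the pipe end at (125,125), ball (311,106), grip top (30,122) and pointer (138,60). The top crop has the same points at (175,160), (269,48), (62,188) and (62,60). The pivot screw is at (305,190) in the side crop and (284,88) in the top. I'll fit a point-based head frame to these.

```bash
cat > h.py <<'E'
import cv2, numpy as np
from scipy.optimize import least_squares
from scipy.spatial.transform import Rotation as Ro
np.set_printoptions(precision=4,suppress=True)
def proj(c,P):
    Ti=np.linalg.inv(c["T"]); P=np.atleast_2d(P)
    return cv2.projectPoints(P,cv2.Rodrigues(Ti[:3,:3])[0],Ti[:3,3],c["camera_matrix"],np.array(c["dist"]))[0].reshape(-1,2)
def tri(c1,p1,c2,p2):
    g=lambda X:np.r_[proj(c1,X)[0]-p1,proj(c2,X)[0]-p2]
    r=least_squares(g,[.7,.1,.2]); return r.x,np.abs(r.fun).max()
def frame(yaw):
    h=-np.array([np.cos(yaw),np.sin(yaw),0]);u=np.array([0,0,1.])
    z=.5*h+np.cos(np.pi/6)*u; x=.5*u-np.cos(np.pi/6)*h
    return np.c_[x,np.cross(z,x),z]
def pol(F,O,r,a,h): # h above wheel back
    return O+F@np.array([r*np.cos(a),r*np.sin(a),h-.062])
E
python3 - <<'E'
from h import *
from workcell import calibration
S,T=calibration("side"),calibration("top")
s=lambda x,y:np.array([215+x/4,120+y/4]); t=lambda x,y:np.array([180+x/3.3333,120+y/3.3333])
ob=dict(pipe=(s(125,125),t(175,160)),ptr=(s(138,60),t(62,60)),grip=(s(30,122),t(62,188)),ball=(s(311,106),t(269,48)),piv=(s(305,190),t(284,88)))
for k,(a,b) in ob.items(): print(k,*tri(S,a,T,b))
def pts(v):
    O=v[:3];F=frame(v[3])
    return dict(pipe=pol(F,O,0,0,.115),ptr=pol(F,O,.133,v[4],.030),grip=pol(F,O,.115,v[4]+v[5],.088),
      ball=pol(F,O,v[6],v[7],.066),piv=pol(F,O,v[8],v[9],v[10]))
def res(v):
    p=pts(v);r=[]
    for k,(a,b) in ob.items(): r+=[*(proj(S,p[k])[0]-a),*(proj(T,p[k])[0]-b)]
    F=frame(v[3]);d=F.T@(p["ball"]-p["piv"]);r.append((np.hypot(d[0],d[1])-.05)*500)
    return np.array(r)
r=least_squares(res,[.7,.1,.25,0,1.05,.9,.12,-.9,.12,-1.,.03])
print(r.x);print(r.fun.round(1));print(frame(r.x[3]))
for k,p in pts(r.x).items(): print(k,p)
E
```

```text
pipe [0.5211 0.114  0.2607] 0.45200389885829395
ptr [0.6347 0.2346 0.2279] 0.10968811703284587
grip [0.5048 0.2277 0.2163] 0.8433110284645693
ball [0.6364 0.0227 0.2755] 0.3049735075562694
piv [0.6165 0.0055 0.2116] 0.6137001956339532
[ 0.55    0.1188  0.216   0.0585  0.9092  0.9565  0.1404 -0.7898  0.1268
 -1.1588  0.0274]
[ 0.4 -1.1 -1.2 -0.5  0.1  0.7  1.7  1.  -1.4 -0.8  0.7 -0.2 -0.1  1.4
 -0.2 -0.5 -0.5 -0.1  0.2 -0.9  0.4]
[[ 0.8645 -0.0584 -0.4991]
 [ 0.0506  0.9983 -0.0292]
 [ 0.5    -0.      0.866 ]]
pipe [0.5236 0.1173 0.2619]
ptr [0.6305 0.2287 0.2292]
grip [0.5017 0.2262 0.2219]
ball [0.6393 0.0242 0.2689]
piv [0.618  0.0064 0.2115]
```

```bash
cat >> h.py <<'E'
v=np.array([.55,.1188,.216,.0585,.9092,.9565,.1404,-.7898,.1268,-1.1588])
def O(): return v[:3]
def F(): return frame(v[3])
def fp(x,y,h): return v[:3]+F()@np.array([x,y,h-.062])
def Rt(a): # tool frame: tool y along face direction at angle a from face +y
    R=np.c_[-F()[:,0],F()[:,1],-F()[:,2]]
    return Ro.from_rotvec(F()[:,2]*a).as_matrix()@R
def goto(P,R,st,pr=True):
    R0=Ro.from_euler('xyz',st["tool_rot"]).as_matrix()
    dp=R0.T@(P-st["position"])/.8; rv=Ro.from_matrix(R0.T@R).as_rotvec()/np.pi; dpr=R.T@(P-st["position"])/.8
    print("dp",dp,"rows",np.linalg.norm(dp)/.075,"| rot",rv,"rows",np.linalg.norm(rv)/.056,"| dp after rot",dpr)
E
python3 - <<'E'
from h import *
from workcell import bot
st=bot.observe(); P=fp(.0988,-.0997,.150); print(P)
P1=P.copy();P1[2]=.40;P1[0]-=.05
goto(P1,Rt(0),st)
E
```

```text
[0.5973 0.0217 0.3416]
dp [-0.6523 -0.5733 -0.2109] rows 11.91582732811834 | rot [-0.0276 -0.1652 -0.1017] rows 3.4988187211194366 | dp after rot [-0.4812 -0.7523  0.0336]
```

Emit:
{"op": "move_arm", "data": {
  "jaw": [0,0,0,0,0,0,0,0,0,0],
  "dp": [
    [0,0,-0.07],
    [0,0,-0.07],
    [0,0,-0.07],
    [-0.05,-0.044,0],
    [-0.05,-0.044,0],
    [-0.05,-0.044,0],
    [-0.05,-0.044,0],
    [-0.05,-0.044,0],
    [-0.05,-0.044,0],
    [-0.05,-0.044,0]
  ],
  "rotation": [
    [0,0,0],
    [0,0,0],
    [0,0,0],
    [0,0,0],
    [0,0,0],
    [0,0,0],
    [0,0,0],
    [0,0,0],
    [0,0,0],
    [0,0,0]
  ],
  "squeeze": 20
}}

```text
clock: 1.35
position: [0.3711, 0.2889, 0.3992]
tool_rot: [-3.142, -0.0, 2.873]
force: [1.3, 0.0, 0.1]
grip_width: 0.0853
```

Emit:
{"op": "move_arm", "data": {
  "jaw": [0,0,0,0,0,0,0,0,0,0],
  "dp": [
    [-0.05,-0.044,0],
    [-0.05,-0.044,0],
    [-0.05,-0.044,0],
    [-0.05,-0.044,0],
    [-0.05,-0.044,0],
    [0,0,0],
    [0,0,0],
    [0,0,0],
    [0,0,0],
    [0,0,0]
  ],
  "rotation": [
    [0,0,0],
    [0,0,0],
    [0,0,0],
    [0,0,0],
    [0,0,0],
    [-0.007,-0.041,-0.025],
    [-0.007,-0.041,-0.025],
    [-0.007,-0.041,-0.025],
    [-0.007,-0.041,-0.025],
    [0,0,0]
  ]
}}

```text
clock: 2.6
position: [0.5151, 0.0675, 0.399]
tool_rot: [3.136, 0.521, -3.089]
force: [0.2, -1.1, -0.1]
grip_width: 0.0851
```

```bash
python3 - <<'E'
from h import *
from workcell import bot,grab_frame,calibration
st=bot.observe(); print(st["clock"],st["position"],st["qpos"]); goto(fp(.0988,-.0997,.150),Rt(0),st)
c=calibration("wrist"); im=grab_frame("wrist"); cv2.imwrite("pics/w1.png",im)
np.savez("w1.npz",**{k:np.array(c[k]) for k in c})
cv2.imwrite("pics/w1b.png",cv2.resize(im,(800,600),interpolation=cv2.INTER_CUBIC))
a=v[4]+v[5]
for n,P in dict(pipe=fp(0,0,.115),ball=fp(.0988,-.0997,.066),grip=pol(F(),O(),.115,a,.09),ptr=pol(F(),O(),.133,v[4],.03)).items(): print(n,proj(c,P)[0]*1.5625)
E
```

```text
2.6 [0.5151 0.0675 0.399 ] [-0.6492 -0.0855  0.2993  2.0527  0.2616  0.6828  1.1175]
dp [-0.0507 -0.0631  0.1114] rows 1.8365563625751196 | rot [ 0.0007 -0.0009 -0.0017] rows 0.03716345093094217 | dp after rot [-0.0501 -0.0632  0.1117]
pipe [474.8825 194.4622]
ball [326.1582 320.8415]
grip [642.0578 138.2495]
ptr [576.3514 284.4042]
```

View pics/w1b.png

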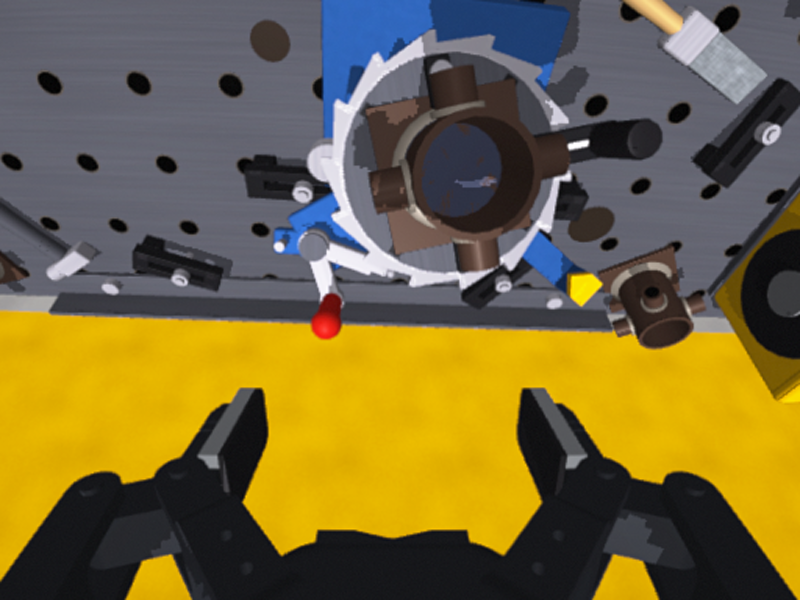

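The wrist view shows the ball (326,318), grip top (643,138), pointer (583,287), pipe rim centre (474,171) and pivot screw (315,246). All but the pipe fit the prediction. I'll refit with this view added.

```bash
python3 - <<'E'
from h import *
from workcell import calibration
S,T=calibration("side"),calibration("top");W=dict(np.load("w1.npz"))
s=lambda x,y:np.array([215+x/4,120+y/4]); t=lambda x,y:np.array([180+x/3.3333,120+y/3.3333]); w=lambda x,y:np.array([x,y])/1.5625
ob=dict(pipe=(s(125,125),t(175,160),w(474,171)),ptr=(s(138,60),t(62,60),w(590,290)),grip=(s(30,122),t(62,188),w(643,138)),ball=(s(311,106),t(269,48),w(326,320)),piv=(s(305,190),t(284,88),w(315,246)))
def pts(v):
    o=v[:3];f=frame(v[3])
    return dict(pipe=pol(f,o,0,0,.115),ptr=pol(f,o,.133,v[4],.030),grip=pol(f,o,.115,v[4]+v[5],.088),
      ball=pol(f,o,v[6],v[7],.068),piv=pol(f,o,v[8],v[9],v[10]))
def res(v):
    p=pts(v);r=[]
    for k,q in ob.items():
        for c,z in zip((S,T,W),q): r+=[*(proj(c,p[k])[0]-z)/(2 if c is W else 1)]
    f=frame(v[3]);d=f.T@(p["ball"]-p["piv"]);r.append((np.hypot(d[0],d[1])-.05)*500)
    return np.array(r)
r=least_squares(res,[.55,.12,.216,.06,.91,.95,.14,-.79,.127,-1.16,.03],loss="soft_l1")
print(r.x);print(res(r.x)[:-1].reshape(-1,6).round(1))
x=r.x;print("ball xy",x[6]*np.cos(x[7]),x[6]*np.sin(x[7]),"piv",x[8]*np.cos(x[9]),x[8]*np.sin(x[9]))
for k,p in pts(x).items(): print(k,p)
E
```

```text
[ 0.5483  0.12    0.2142  0.1242  0.8241  0.9664  0.1428 -0.8429  0.1276
 -1.2014  0.028 ]
[[ 0.1 -0.4 -1.1  0.1  0.   6.2]
 [-0.1  0.2  1.6  1.  -4.  -1.3]
 [-1.9 -1.3  0.3  0.1  0.4 -0.1]
 [ 0.1  1.8 -0.2 -0.5  0.1 -0.2]
 [-0.8  0.4 -0.6 -1.  -0.6  0.3]]
ball xy 0.09500251629901972 -0.10660202141163296 piv 0.04607467653080747 -0.11901758202839409
pipe [0.522  0.1167 0.2601]
ptr [0.6297 0.2285 0.2316]
grip [0.5    0.2271 0.2242]
ball [0.6401 0.024  0.2669]
piv [0.6195 0.0089 0.2078]
```

```bash
python3 - <<'E'
from h import *
from workcell import bot
st=bot.observe(); B=np.array([.640,.024,.267]);z=F()[:,2]
goto(B+.06*z,Rt(0),st); goto(B-.033*z,Rt(0),st)
E
```

```text
dp [-0.0495 -0.0635  0.1438] rows 2.1978004533834574 | rot [ 0.0005 -0.0013 -0.0022] rows 0.04712136186610918 | dp after rot [-0.0485 -0.0636  0.1441]
dp [-0.05   -0.0637  0.2601] rows 3.631796954711792 | rot [ 0.0005 -0.0013 -0.0022] rows 0.04712136186610918 | dp after rot [-0.0485 -0.0636  0.2604]
```

Emit:
{"op": "move_arm", "data": {
  "jaw": [125,125,125,125,125],
  "dp": [
    [-0.025,-0.032,0.03],
    [-0.025,-0.032,0.03],
    [0,0,0.042],
    [0,0,0.042],
    [0,0,0]
  ],
  "rotation": [
    [0,0,0],
    [0,0,0],
    [0,0,0],
    [0,0,0],
    [0,0,0]
  ]
}}

```text
clock: 3.28
position: [0.6115, 0.0218, 0.3167]
tool_rot: [3.138, 0.515, -3.091]
force: [-0.4, 0.4, 1.6]
grip_width: 0.0435
```

```bash
python3 - <<'E'
from h import *
from workcell import bot,grab_frame,calibration
st=bot.observe(); B=np.array([.640,.024,.267]);z=F()[:,2]
print(st["grip_width"]); goto(B-.033*z,Rt(0),st)
c=calibration("wrist"); im=grab_frame("wrist")
print("pred ball",proj(c,B)[0])
cv2.imwrite("pics/w2.png",im)
np.savez("w2.npz",**{k:np.array(c[k]) for k in c})
m=((im[:,:,2]>120)&(im[:,:,1]<60)&(im[:,:,0]<60)).astype(np.uint8)
n,l,s_,ce=cv2.connectedComponentsWithStats(m); print([(s_[i],ce[i]) for i in range(1,n) if s_[i][4]>40])
E
```

```text
0.04348850454719933
dp [-0.0008  0.0008  0.113 ] rows 1.5061764270361013 | rot [-0.0002 -0.0026 -0.0021] rows 0.06014417411420467 | dp after rot [0.0001 0.0007 0.113 ]
pred ball [252.125  212.0525]
[(array([239, 203,  30,  29, 652], dtype=int32), array([253.7178, 216.5307]))]
```

View pics/w2.png

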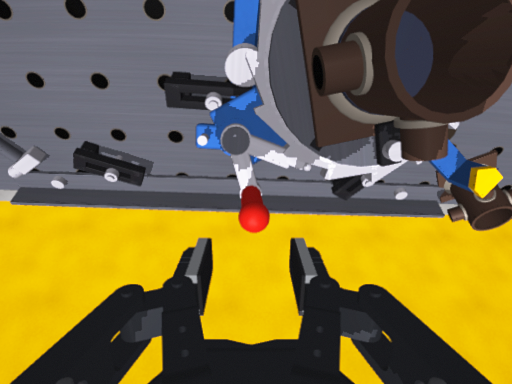

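Ball at (254,216), within 5 px of the prediction and centred between the fingers. Descending.

Emit:
{"op": "move_arm", "data": {
  "jaw": [125,125,125,125,172,172,172],
  "dp": [
    [-0.002,0,0.035],
    [-0.002,0,0.035],
    [0,0,0.03],
    [0,0,0.013],
    [0,0,0],
    [0,0,0],
    [0,0,0]
  ],
  "rotation": [
    [0,0,0],
    [0,0,0],
    [0,0,0],
    [0,0,0],
    [0,0,0],
    [0,0,0],
    [0,0,0]
  ]
}}

```text
clock: 4.2
position: [0.6588, 0.025, 0.2432]
tool_rot: [3.136, 0.522, -3.09]
force: [-0.2, 0.4, 0.3]
grip_width: 0.0277
```

Emit:
{"op": "move_arm", "data": {
  "jaw": [172,172,172,172,172,172,172,172,172],
  "dp": [
    [-0.002,-0.012,0],
    [0,-0.0125,0],
    [0.0025,-0.012,0],
    [0.005,-0.0115,0],
    [0.0075,-0.0105,0],
    [0.009,-0.0085,0],
    [0.004,-0.003,0],
    [0,0,0],
    [0,0,0]
  ],
  "rotation": [
    [0,0,0],
    [0,0,0],
    [0,0,0],
    [0,0,0],
    [0,0,0],
    [0,0,0],
    [0,0,0],
    [0,0,0],
    [0,0,0]
  ]
}}

```text
clock: 5.32
position: [0.644, -0.0316, 0.2317]
tool_rot: [3.137, 0.521, -3.09]
force: [0.1, -0.2, -1.3]
grip_width: 0.0278
```

```bash
python3 - <<'E'
from h import *
from workcell import bot,grab_frame,calibration
st=bot.observe(); print(st["position"],st["force"],st["grip_width"])
c=calibration("wrist"); im=grab_frame("wrist")
m=((im[:,:,2]>120)&(im[:,:,1]<60)&(im[:,:,0]<60)).astype(np.uint8)
n,l,s_,ce=cv2.connectedComponentsWithStats(m); print([(s_[i],ce[i]) for i in range(1,n) if s_[i][4]>40])
z=F()[:,2]; print("tool centreline at ball height",proj(c,st["position"]+.033*z))
cv2.imwrite("pics/w3.png",im)
for n in("top","side"):
  im=grab_frame(n);cv2.imwrite(f"pics/{n}3.png",im)
E
```

```text
[ 0.644  -0.0316  0.2317] [ 0.0932 -0.1831 -1.2684] 0.027807003855694755
[(array([ 224,  216,   54,   95, 3473], dtype=int32), array([249.1454, 267.8149]))]
tool centreline at ball height [[251.8674 286.961 ]]
```

View pics/w3.png

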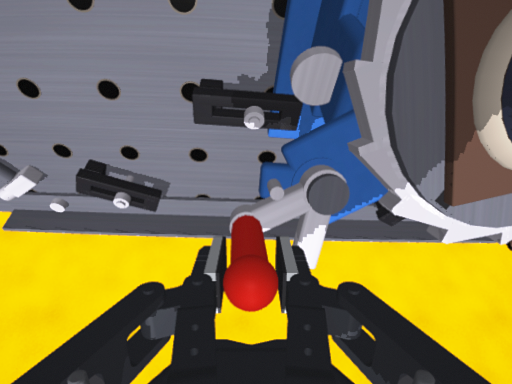

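Pawl lies over, with the ball centred in the cage at (250,284). Retreating and turning the tool for the crank.

Emit:
{"op": "move_arm", "data": {
  "jaw": [172,172,100,100,100,100,100,100,100,100],
  "dp": [
    [0,0,-0.075],
    [0,0,-0.075],
    [0,0,0],
    [0,0,0],
    [0,0,0],
    [0,0,0],
    [0,0,0],
    [0,0,0],
    [0,0,0],
    [0,0,0]
  ],
  "rotation": [
    [0,0,0],
    [0,0,0],
    [0,0,-0.054],
    [0,0,-0.054],
    [0,0,-0.054],
    [0,0,-0.054],
    [0,0,-0.054],
    [0,0,-0.054],
    [0,0,-0.054],
    [0,0,-0.054]
  ]
}}

```text
clock: 6.72
position: [0.5826, -0.0359, 0.3274]
tool_rot: [-2.701, 0.248, -1.997]
force: [-0.5, -0.1, -1.2]
grip_width: 0.0517
```

```bash
python3 - <<'E'
from h import *
from workcell import bot
st=bot.observe(); print(st["position"],st["qpos"]);G=np.array([.500,.227,.224]);z=F()[:,2]
goto(G+.062*z,Rt(1.35),st);goto(G-.038*z,Rt(1.35),st)
E
```

```text
[ 0.5826 -0.0359  0.3274] [ 0.2988  0.1517 -0.3725  2.0003  0.1164  0.5004  2.5161]
dp [-0.216   0.2895 -0.0051] rows 4.817014354667727 | rot [ 0.0063 -0.0032 -0.1015] rows 1.8171689295622706 | dp after rot [-0.2959  0.2071 -0.0075]
dp [-0.2176  0.2873  0.1198] rows 5.0645646588880915 | rot [ 0.0063 -0.0032 -0.1015] rows 1.8171689295622706 | dp after rot [-0.2959  0.2071  0.1175]
```

Joint 7 reached its limit turning that way, so I'm turning the other way, which gives the same grasp.

Emit:
{"op": "move_arm", "data": {
  "jaw": [100,100,100,100,100,100,100,100,100,100],
  "dp": [
    [0,0,0],
    [0,0,0],
    [0,0,0],
    [0,0,0],
    [0,0,0],
    [0,0,0],
    [0,0,0],
    [0,0,0],
    [0,0,0],
    [0,0,0]
  ],
  "rotation": [
    [0,0,0.056],
    [0,0,0.056],
    [0,0,0.056],
    [0,0,0.056],
    [0,0,0.056],
    [0,0,0.056],
    [0,0,0.056],
    [0,0,0.056],
    [0,0,0.056],
    [0,0,0.056]
  ]
}}

```text
clock: 7.98
position: [0.5826, -0.0361, 0.3274]
tool_rot: [2.79, 0.366, 2.398]
force: [1.0, -0.9, 0.4]
grip_width: 0.0516
```

Emit:
{"op": "move_arm", "data": {
  "jaw": [100,100,100,100,100,100,100],
  "dp": [
    [0,0,0],
    [0,0,0],
    [0,0,0],
    [0,0,0],
    [0,0,0],
    [0,0,0],
    [0,0,0]
  ],
  "rotation": [
    [0,0,0.056],
    [0,0,0.056],
    [0,0,0.056],
    [0,0,0.056],
    [0,0,0.056],
    [0,0,0.056],
    [0,0,0]
  ]
}}

```text
clock: 8.85
position: [0.5826, -0.036, 0.3273]
tool_rot: [2.649, -0.101, 1.44]
force: [-0.1, 0.1, -0.5]
grip_width: 0.0519
```

```bash
python3 - <<'E'
from h import *
from workcell import bot
st=bot.observe(); print(st["position"],st["qpos"]);G=np.array([.500,.227,.224]);z=F()[:,2]
goto(G+.062*z,Rt(-1.79),st);goto(G-.038*z,Rt(-1.79),st)
E
```

```text
[ 0.5826 -0.036   0.3273] [-0.1159  0.1336  0.0907  2.0187 -0.0514  0.4889 -0.1461]
dp [ 0.2973 -0.2052 -0.0052] rows 4.817361466202775 | rot [-0.0067  0.0022  0.0016] rows 0.12971793297317427 | dp after rot [ 0.2963 -0.2065 -0.0075]
dp [ 0.2982 -0.2025  0.1198] rows 5.064602148541003 | rot [-0.0067  0.0022  0.0016] rows 0.12971793297317427 | dp after rot [ 0.2963 -0.2065  0.1175]
```

Emit:
{"op": "move_arm", "data": {
  "jaw": [100,100,100,100,100,100,100,100],
  "dp": [
    [0,0,0],
    [0.0495,-0.0345,-0.001],
    [0.0495,-0.0345,-0.001],
    [0.0495,-0.0345,-0.001],
    [0.0495,-0.0345,-0.001],
    [0.0495,-0.0345,-0.001],
    [0.0495,-0.0345,-0.001],
    [0,0,0]
  ],
  "rotation": [
    [-0.0067,0.0022,0.0016],
    [0,0,0],
    [0,0,0],
    [0,0,0],
    [0,0,0],
    [0,0,0],
    [0,0,0],
    [0,0,0]
  ]
}}

```text
clock: 9.85
position: [0.468, 0.2289, 0.2759]
tool_rot: [2.629, -0.109, 1.446]
force: [0.2, -0.4, -0.2]
grip_width: 0.0516
```

```bash
python3 - <<'E'
from h import *
from workcell import bot,grab_frame,calibration
st=bot.observe(); G=np.array([.500,.227,.224]);z=F()[:,2]
print(st["position"],st["qpos"]); goto(G-.038*z,Rt(-1.79),st)
c=calibration("wrist"); im=grab_frame("wrist"); np.savez("w4.npz",**{k:np.array(c[k]) for k in c})
print("pred grip top",proj(c,G)[0],"bottom",proj(c,G-.056*z)[0])
cv2.imwrite("pics/w4.png",im)
E
```

```text
[0.468  0.2289 0.2759] [-0.7603  0.1175 -0.0211  2.2021  0.7177  0.525  -1.5107]
dp [-0.0047  0.0031  0.1236] rows 1.6496763433925707 | rot [-0.0005 -0.0011  0.002 ] rows 0.0416017390203482 | dp after rot [-0.0042  0.003   0.1236]
pred grip top [254.8307 212.113 ] bottom [254.143  189.4371]
```

View pics/w4.png

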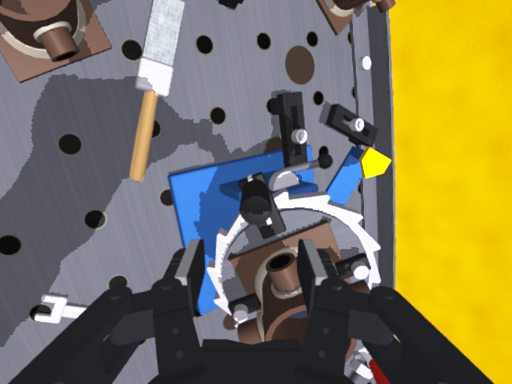

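Crank grip end at about (257,211), as predicted (255,212), and centred between the jaws. Descending and caging.

Emit:
{"op": "move_arm", "data": {
  "jaw": [100,100,100,100,162,162,162],
  "dp": [
    [-0.002,0.003,0.035],
    [-0.002,0,0.035],
    [0,0,0.035],
    [0,0,0.018],
    [0,0,0],
    [0,0,0],
    [0,0,0]
  ],
  "rotation": [
    [0,0,0],
    [0,0,0],
    [0,0,0],
    [0,0,0],
    [0,0,0],
    [0,0,0],
    [0,0,0]
  ]
}}

```text
clock: 10.78
position: [0.5205, 0.2249, 0.193]
tool_rot: [2.628, -0.11, 1.438]
force: [-0.2, -0.8, -0.5]
grip_width: 0.0312
```

```bash
python3 - <<'E'
from h import *
from workcell import bot
st=bot.observe();p=st["position"];z=F()[:,2]
print(p,st["force"],st["grip_width"])
R0=Ro.from_euler('xyz',st["tool_rot"]).as_matrix()
for yaw in (.0585,.124):
  f=frame(yaw);O_=np.array([.549,.1195,.215]); d=f.T@(p-O_); Q=np.array([.630,.2286,.2305]);q=f.T@(Q-O_)
  r=np.hypot(*d[:2]);a=np.arctan2(d[1],d[0]);b=np.arctan2(q[1],q[0]);print(yaw,"r",r,"h",d[2]+.062,"ang",a,"ptr",b,np.hypot(*q[:2]),q[2]+.062)
  # arc steps scaled to r
  A=np.linspace(a,b,11);P=np.array([O_+f@np.array([r*np.cos(t),r*np.sin(t),d[2]]) for t in A])
  print(np.diff(P,axis=0)@R0/.8, P[-1])
E
```

```text
[0.5205 0.2249 0.193 ] [-0.151  -0.8039 -0.5061] 0.03118363650933646
0.0585 r 0.11106058967426621 h 0.05412010482326508 ang 1.8470304582957981 ptr 0.8962888031941967 0.13338748247730634 0.03180331941477184
[[ 0.0057  0.0119  0.    ]
 [ 0.0046  0.0124  0.    ]
 [ 0.0034  0.0128  0.    ]
 [ 0.0022  0.013   0.    ]
 [ 0.0009  0.0132  0.    ]
 [-0.0003  0.0132  0.    ]
 [-0.0016  0.0131  0.    ]
 [-0.0028  0.0129  0.    ]
 [-0.004   0.0126  0.    ]
 [-0.0052  0.0121  0.    ]] [0.6078 0.2098 0.2429]
0.124 r 0.1107545608948035 h 0.050599361079688494 ang 1.7910000603879714 ptr 0.8344733328908585 0.13259325400617675 0.02848748007007708
[[ 0.0058  0.0119 -0.0001]
 [ 0.0046  0.0124 -0.    ]
 [ 0.0034  0.0128  0.    ]
 [ 0.0021  0.0131  0.    ]
 [ 0.0009  0.0132  0.0001]
 [-0.0004  0.0132  0.0001]
 [-0.0016  0.0131  0.0002]
 [-0.0029  0.0129  0.0002]
 [-0.0041  0.0126  0.0002]
 [-0.0053  0.0121  0.0003]] [0.6084 0.2096 0.2423]
```

Emit:
{"op": "move_arm", "data": {
  "jaw": [162,162,162,162,162,162,162,162,162,162],
  "dp": [
    [0.0057,0.012,0],
    [0.0046,0.0124,0],
    [0.0034,0.0128,0],
    [0.0022,0.013,0],
    [0.001,0.0132,0],
    [-0.0003,0.0132,0],
    [-0.0016,0.0131,0],
    [-0.0028,0.0129,0],
    [-0.004,0.0126,0],
    [-0.0052,0.0121,0]
  ],
  "rotation": [
    [0,0,0],
    [0,0,0],
    [0,0,0],
    [0,0,0],
    [0,0,0],
    [0,0,0],
    [0,0,0],
    [0,0,0],
    [0,0,0],
    [0,0,0]
  ]
}}

```text
clock: 12.02
position: [0.6076, 0.2108, 0.2427]
tool_rot: [2.629, -0.11, 1.439]
force: [-4.7, 3.6, -1.3]
grip_width: 0.0313
```

Emit:
{"op": "move_arm", "data": {
  "jaw": [162,162],
  "dp": [
    [-0.001,0.0025,0],
    [0,0,0]
  ],
  "rotation": [
    [0,0,0],
    [0,0,0]
  ]
}}

```text
clock: 12.28
position: [0.6095, 0.2089, 0.2434]
tool_rot: [2.628, -0.11, 1.437]
force: [-0.1, -0.0, 0.6]
grip_width: 0.031
```

```bash
python3 - <<'E'
from h import *
from workcell import bot,grab_frame,calibration
st=bot.observe();p=st["position"]; print(p,st["force"],st["grip_width"],st["clock"])
im=grab_frame("wrist");t=grab_frame("top");cv2.imwrite("pics/w5.png",im)
o=np.zeros((384,800,3),np.uint8);o[:,:512]=im;o[:250,512:]=cv2.resize(t[118:202,185:282],(288,250),interpolation=cv2.INTER_CUBIC);cv2.imwrite("pics/w5b.png",o)
E
```

```text
[0.6095 0.2089 0.2434] [-0.1419 -0.0295  0.6366] 0.031047660451356814 12.275
```

View pics/w5b.png

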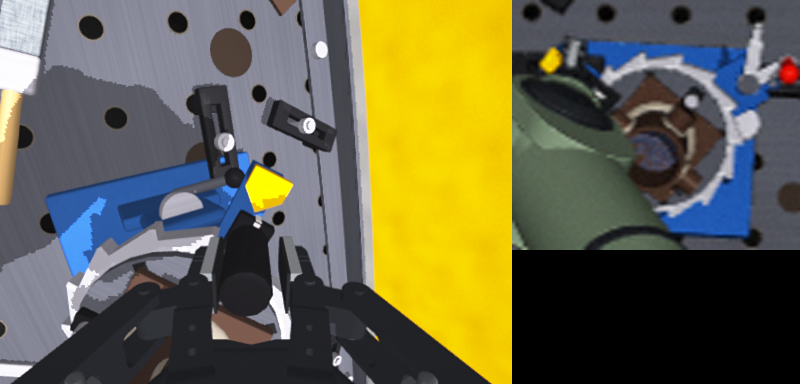

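Arm's white end at (258,224), directly below the yellow pointer (268,188), so it is close. Backing out to check.

Emit:
{"op": "move_arm", "data": {
  "jaw": [110,110,110,110,110,110],
  "dp": [
    [0,0,0],
    [0,0,-0.04],
    [0,0,-0.07],
    [0,0,-0.07],
    [0,0,-0.03],
    [0,0,0]
  ],
  "rotation": [
    [0,0,0],
    [0,0,0],
    [0,0,0],
    [0,0,0],
    [0,0,0],
    [0,0,0]
  ]
}}

```text
clock: 13.12
position: [0.5256, 0.2045, 0.3905]
tool_rot: [2.626, -0.111, 1.438]
force: [-0.8, -0.8, -0.1]
grip_width: 0.0482
```

```bash
python3 - <<'E'
from h import *
from workcell import bot,grab_frame,calibration
st=bot.observe();print(st["position"],st["clock"])
c=calibration("wrist");im=grab_frame("wrist");np.savez("w6.npz",**{k:np.array(c[k]) for k in c})
cv2.imwrite("pics/w6.png",im);cv2.imwrite("pics/w6b.png",cv2.resize(im,(800,600),interpolation=cv2.INTER_CUBIC))
O_=np.array([.549,.1195,.215])
for yaw,b in((.0585,.9),(.124,.83)):
  f=frame(yaw);print([ (proj(c,pol(f,O_,.115,b+d,.09))[0]*1.5625).round(0) for d in(-.1,0,.1)], proj(c,pol(f,O_,.133,b,.03))[0]*1.5625)
E
```

```text
[0.5256 0.2045 0.3905] 13.125
[array([406., 285.]), array([390., 277.]), array([374., 270.])] [400.7629 234.9312]
[array([409., 289.]), array([393., 281.]), array([376., 274.])] [402.6348 235.504 ]
```

View pics/w6b.png

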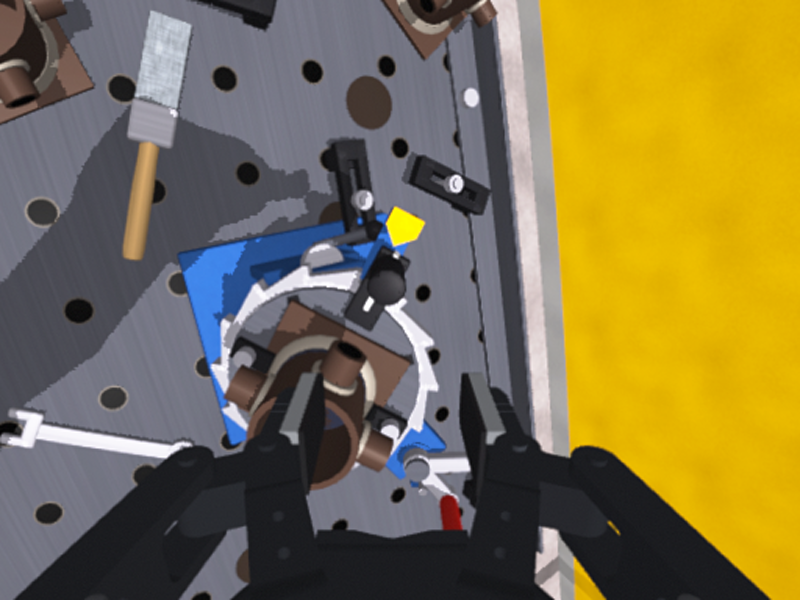

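Arm centreline runs (363,322)→(393,257) and meets the yellow tip at about (400,242), so the crank is at the pointer within about 0.05 rad. The pawl is still over, with its red grip at (451,515). Going back to the pawl.

Emit:
{"op": "move_arm", "data": {
  "jaw": [110,110,110,110,110,110,110,110,110,110],
  "dp": [
    [0,0,0],
    [0,0,0],
    [0,0,0],
    [0,0,0],
    [0,0,0],
    [0,0,0],
    [0,0,0],
    [0,0,0],
    [0,0,0],
    [0,0,0]
  ],
  "rotation": [
    [0,0,-0.057],
    [0,0,-0.057],
    [0,0,-0.057],
    [0,0,-0.057],
    [0,0,-0.057],
    [0,0,-0.057],
    [0,0,-0.057],
    [0,0,-0.057],
    [0,0,-0.057],
    [0,0,-0.057]
  ]
}}

```text
clock: 14.42
position: [0.5259, 0.2038, 0.3868]
tool_rot: [-3.137, 0.521, -3.077]
force: [-0.2, 0.8, -0.0]
grip_width: 0.0484
```

```bash
python3 - <<'E'
from h import *
from workcell import bot
st=bot.observe();print(st["position"],st["qpos"]);z=F()[:,2];P=np.array([.644,-.0316,.2317])
goto(P+.12*z,Rt(0),st)
E
```

```text
[0.5259 0.2038 0.3868] [-0.3725  0.0609 -0.2766  1.9475  0.4485  0.7401  0.716 ]
dp [-0.0143 -0.3024  0.0833] rows 4.186045009205287 | rot [-0.0003 -0.0007  0.0017] rows 0.034007743519337094 | dp after rot [-0.0157 -0.3024  0.083 ]
```

Emit:
{"op": "move_arm", "data": {
  "jaw": [110,110,110,110,110,110,110,110,110],
  "dp": [
    [-0.003,-0.06,0],
    [-0.003,-0.06,0],
    [-0.003,-0.06,0],
    [-0.003,-0.06,0],
    [-0.003,-0.062,0],
    [0,0,0.04],
    [0,0,0.043],
    [0,0,0],
    [0,0,0]
  ],
  "rotation": [
    [0,0,0],
    [0,0,0],
    [0,0,0],
    [0,0,0],
    [0,0,0],
    [0,0,0],
    [0,0,0],
    [0,0,0.0017],
    [0,0,0]
  ]
}}

```text
clock: 15.55
position: [0.5831, -0.0347, 0.3369]
tool_rot: [3.138, 0.523, -3.09]
force: [0.4, -0.0, -0.4]
grip_width: 0.0485
```

```bash
python3 - <<'E'
from h import *
from workcell import bot,grab_frame,calibration
st=bot.observe();print(st["position"]);z=F()[:,2];P=np.array([.644,-.0316,.2317])
goto(P,Rt(0),st)
c=calibration("wrist"); im=grab_frame("wrist");cv2.imwrite("pics/w7.png",im)
m=((im[:,:,2]>120)&(im[:,:,1]<60)&(im[:,:,0]<60)).astype(np.uint8)
n,l,s_,ce=cv2.connectedComponentsWithStats(m); print([(s_[i],ce[i]) for i in range(1,n) if s_[i][4]>40])
print("pred ball",proj(c,P+.033*z))
E
```

```text
[ 0.5831 -0.0347  0.3369]
dp [-0.0004 -0.0005  0.1521] rows 2.027559171654645 | rot [-0.0001 -0.0003 -0.002 ] rows 0.03604861462054392 | dp after rot [-0.0003 -0.0005  0.1521]
[(array([237, 178,  27,  27, 566], dtype=int32), array([249.917 , 190.5742]))]
pred ball [[250.9022 197.8175]]
```

Ball at (250,191), 7 px from the cage position as it rests against the stop, so I shift +5 mm in tool x, descend and cage.

Emit:
{"op": "move_arm", "data": {
  "jaw": [110,110,110,110,110,172,172,172],
  "dp": [
    [0.006,0,0.035],
    [0,0,0.035],
    [0,0,0.035],
    [0,0,0.035],
    [0,0,0.012],
    [0,0,0],
    [0,0,0],
    [0,0,0]
  ],
  "rotation": [
    [0,0,0],
    [0,0,0],
    [0,0,0],
    [0,0,0],
    [0,0,0],
    [0,0,0],
    [0,0,0],
    [0,0,0]
  ]
}}

```text
clock: 16.6
position: [0.6398, -0.0313, 0.2304]
tool_rot: [3.138, 0.525, -3.09]
force: [0.5, -0.7, -0.6]
grip_width: 0.0277
```

Emit:
{"op": "move_arm", "data": {
  "jaw": [172,172,172,172,172,172,172,172,172],
  "dp": [
    [-0.0105,0.007,0],
    [-0.009,0.009,0],
    [-0.007,0.0105,0],
    [-0.005,0.0115,0],
    [-0.0025,0.0125,0],
    [0,0.0125,0],
    [0.002,0.012,0],
    [0,0,0],
    [0,0,0]
  ],
  "rotation": [
    [0,0,0],
    [0,0,0],
    [0,0,0],
    [0,0,0],
    [0,0,0],
    [0,0,0],
    [0,0,0],
    [0,0,0],
    [0,0,0]
  ]
}}

```text
clock: 17.73
position: [0.6586, 0.0302, 0.2422]
tool_rot: [3.138, 0.523, -3.09]
force: [1.3, -1.6, 0.1]
grip_width: 0.0277
```

```bash
python3 - <<'E'
from h import *
from workcell import bot,grab_frame
st=bot.observe();print(st["position"],st["force"],st["clock"])
im=grab_frame("wrist");cv2.imwrite("pics/w8.png",im)
E
```

```text
[0.6586 0.0302 0.2422] [ 1.3134 -1.6302  0.0804] 17.725
```

View pics/w8.png

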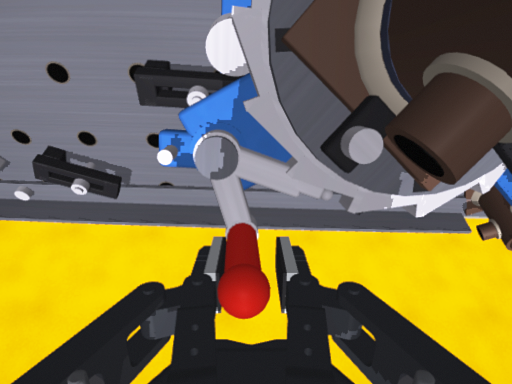

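Pawl back down, its nose at the wheel teeth (345,200). Releasing and backing out.

Emit:
{"op": "move_arm", "data": {
  "jaw": [172,110,110,110,110,110,110,110],
  "dp": [
    [0,-0.004,0],
    [0,0,0],
    [0,0,0],
    [0,0,-0.04],
    [0,0,-0.06],
    [0,0,-0.06],
    [0,0,-0.06],
    [0,0,0]
  ],
  "rotation": [
    [0,0,0],
    [0,0,0],
    [0,0,0],
    [0,0,0],
    [0,0,0],
    [0,0,0],
    [0,0,0],
    [0,0,0]
  ]
}}

```text
clock: 18.77
position: [0.5709, 0.0215, 0.3984]
tool_rot: [3.137, 0.529, -3.091]
force: [0.1, 0.4, -0.0]
grip_width: 0.0483
```

```bash
python3 - <<'E'
from h import *
from workcell import bot,grab_frame,calibration
st=bot.observe();print(st["position"],st["clock"],st["force"])
c=calibration("wrist"); im=grab_frame("wrist")
cv2.imwrite("pics/w9.png",im)
def ball(im):
  m=((im[:,:,2]>120)&(im[:,:,1]<60)&(im[:,:,0]<60)).astype(np.uint8)
  n,l,s_,ce=cv2.connectedComponentsWithStats(m); i=1+np.argmax(s_[1:,4]); x,y,w,h=s_[i][:4]; return np.array([x+w/2,y+h/2]),w,h
def cast(c,p): # ray to plane h=.068
  u=cv2.undistortPoints(np.array([[p]],float),c["camera_matrix"],np.array(c["dist"]))[0,0]
  d=c["T"][:3,:3]@np.r_[u,1];o=c["T"][:3,3];n=F()[:,2];P0=fp(0,0,.068);return F().T@(o+d*((P0-o)@n)/(d@n)-P0)
for cc,q in((dict(np.load("w2.npz")),cv2.imread("pics/w2.png")),(c,im)):
  b=ball(q);print(b,cast(cc,b[0]))
t=grab_frame("top")
o=np.zeros((384,800,3),np.uint8);o[:,:512]=im;o[:250,512:]=cv2.resize(t[118:202,185:282],(288,250),interpolation=cv2.INTER_CUBIC);cv2.imwrite("pics/w9b.png",o)
E
```

```text
[0.5709 0.0215 0.3984] 18.775 [ 0.0707  0.3832 -0.0016]
(array([254. , 217.5]), np.int32(30), np.int32(29)) [ 0.1013 -0.0985  0.    ]
(array([251., 175.]), np.int32(22), np.int32(22)) [ 0.1005 -0.0984 -0.    ]
```

View pics/w9b.png

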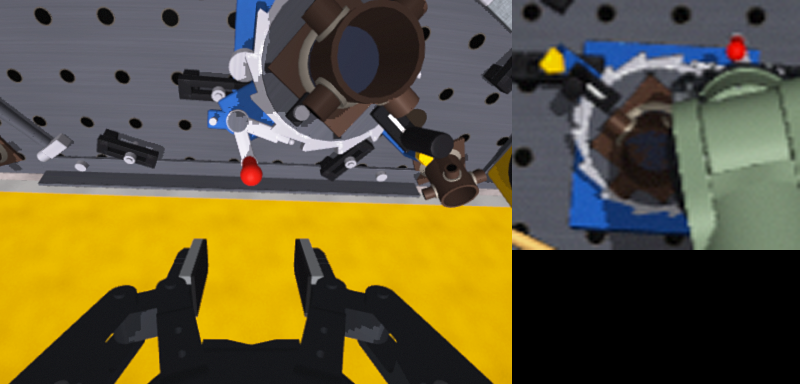

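```bash
python3 - <<'E'
import cv2,numpy as np
a=cv2.resize(cv2.imread("pics/w8.png")[110:240,270:402],(400,394),interpolation=cv2.INTER_CUBIC)
b=cv2.resize(cv2.imread("pics/w9.png")[90:170,220:301],(400,394),interpolation=cv2.INTER_CUBIC)
cv2.imwrite("pics/n.png",np.hstack([a,b]))
E
```

```text
(no output)
```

View pics/n.png

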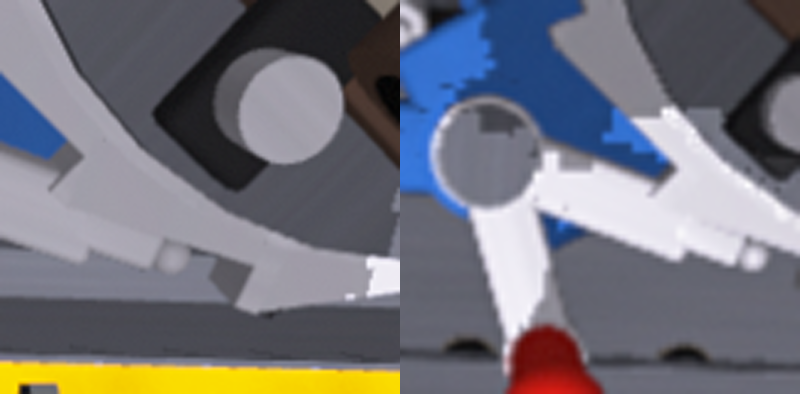

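The round nose (172,255) sits low on the tooth's back, just short of the next tooth face (215,265), so it is in the gap and well below the crest. The robot is clear, so I'm handing in.

```bash
python3 -c "
from workcell import workorder,bot
print(workorder.job_done(), bot.observe()['clock'])"
```

```text
the job is handed in; nothing more can be done
the job is handed in; nothing more can be done
```

I threw the pawl over, turned the crank about 0.95 rad clockwise to the yellow pointer, put the pawl back into the teeth, backed the arm clear and handed the job in. That took about 19 of the 64 s. No verdict was reported.

**Last checks:**
- **Crank:** I judge it within about 0.05 rad of the pointer; the arm's centreline ran onto the yellow tip in the picture. It is not an exact measurement, because I could not tell which corner of the pointer is its tip. The worst reading would be about 0.1 rad, still inside 0.16.
- **Pawl:** the ball is back within 1 mm of where it was at the start. The nose sits low in the gap, just short of the next tooth. I did not push the crank back to test that it holds.
- **Bystanders:** I did not go near them, and no unexpected force showed (at most about 6 N, while pushing the crank). I did not re-measure their positions.

**What disagreed:**
- **Camera fit:** the fits disagreed by about 0.07 rad on the head's yaw, and the pipe end was off by about 15 px in one wrist view. Both had negligible effect on where the grips were.
- **Tool turn:** my first turn of the tool for the crank drove joint 7 up to its range limit (2.516 of 2.52 rad), so I turned it the other way.

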